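# Open a swing-bolt pipe clamp

### The job

Open the pipe clamp so that the finished pipe stub can be taken out. Back its wing nut off (anticlockwise seen from above) only until the eyebolt comes free of the lip at the end of the strap: feel for that with a light pull outwards, never force the bolt against the lip, and do not open more than about 5 mm under the nut's collar while the bolt is still in the slot, so that the next pipe is clamped quickly. Then swing the eyebolt well out and down, tip the strap right back past upright onto its stop, and leave the pipe in its saddle and the other things where they lie.

Things in the scene. Friction and masses are not known exactly. Their poses are not given: they have to be found in the camera images.
- clamp: Pipe clamp of plain dark steel with a grey strap, fixed to the table: base 196 x 84 x 12 mm, 135 mm high over all. Origin: centre of its underside; +x runs from the eyebolt to the strap's hinge, +y across, z up. In this frame the closed strap is a flat bar 40 mm wide, 12 thick, from x = 62 to -86 mm, top at z = 102; the bolt stands upright in its slotted end at x = -68.
- bolt_pivot (a point): Pivot of the eyebolt (pin along the clamp's y), at (-68, 0, 24) mm in the clamp's frame. The 10 mm bolt stands in a 13 mm slot open to -x. A lip 2 mm high crosses both prongs of the slot, 11.3 to 13.8 mm from the bolt's axis on the -x side: the nut's collar sits behind it with about 0.7 mm of play, so the bolt cannot swing out until the collar is raised over it.
- strap_hinge (a point): Hinge pin of the strap, along the clamp's y, at (62, 0, 96) mm in the clamp's frame.
- spring_post (a point): Spring post under the strap. It pushes the strap up, so when the nut is backed off the strap first follows the collar by 1 to 6 mm (not known beforehand, about 15 N on the nut), and only then does a gap open under the collar. The bolt comes free at a gap of 1.5 to 2.5 mm: before that a pull of a few N does not move it, after that it gives.
- wings (a point): Centre of the steel wing nut's wings, on the bolt's axis, 23 mm above its collar's underside (z = 125 mm when tight). Wings 13 mm thick, flat sides, 64 mm tip to tip, from 12 mm below to 10 above this point. x lies along the wings, z along the bolt. Round collar 25 mm across, one with the nut. Anticlockwise from above it rises 14 mm a turn, up to 5.2 rad (0.2 N m), and stays as left.
- eyebolt (a joint): Swing of the eyebolt, rad: 0 = upright in the slot, grows as it swings out towards the clamp's -x, 1.25 = down on its stop. When free, about 2 N at the nut moves it; it stays where it is left. The wings are 101 mm plus the nut's rise from the pivot. Held behind the lip, it is overloaded when one half of the lip takes over 15 N (a push of about 20 N on the nut).
- strap (a joint): Opening of the strap, rad: 0 = closed, 1.57 = upright, 1.85 = leaning back on its stop. It weighs about 0.45 kg, falls shut from below upright and rests on the stop from beyond. While the nut is backed off its spring raises it by up to 0.045.
- bar_near (a point): Robot-side half of the strap's cross bar, at its grip point: round steel, 10 mm thick, level, 48 mm from the strap's middle line and 98 mm from the hinge pin (closed: x = -36, y = +48, z = 96 mm in the clamp's frame). Free from 20 to 66 mm off the middle line, then a black ball 17 mm across. It turns with the strap.
- bar_far (a point): Far half of the strap's cross bar, at its grip point: round steel, 10 mm thick, level, 48 mm from the strap's middle line and 98 mm from the hinge pin (closed: x = -36, y = -48, z = 96 mm in the clamp's frame). Free from 20 to 66 mm off the middle line, then a black ball 17 mm across. It turns with the strap.
- pipe_centre (a point): Centre of the grey steel pipe stub, 66 mm across and 60 mm long, lying loose along the clamp's y in the V saddle under the strap; it must stay there.
- tape_measure: Bystander: yellow tape measure, 36 x 80 x 63 mm, standing left of the clamp. Origin: centre of its underside.
- centre_punch: Bystander: dark steel centre punch, 13 x 118 x 13 mm, lying right of the clamp on the robot's side. Origin: centre of its underside.
- weld_magnet: Bystander: flat red-edged arrow-shaped welding magnet, 68 x 110 x 16 mm, beyond the clamp. Origin: centre of its underside.
- offcut: Bystander: rusty square bar offcut, 24 x 55 x 24 mm, right of the clamp on the far side. Origin: centre of its underside.
- spanner_13: Bystander: bright spanner, 27 x 180 x 7 mm, lying between the robot and the clamp. Origin: centre of its underside.
- chipping_hammer: Bystander: chipping hammer with a coiled wire handle, 146 x 223 x 28 mm, far to the right. Origin: centre of its underside.
Not all that is in view belongs to the job. Several things have the shape of the clamp; the one meant has the colours described above.

How it is judged (in metres and radians):
On the way, in this order (a step that is already met when the one before it is completed fails the run):
1. the wing nut is backed off so that its collar stands over 1.2 mm above the strap (z of wings in the frame of strap above 0.0302 m), for 0.1 s.
2. the eyebolt is swung out of the slot by over 0.7 rad (value of joint eyebolt above 0.7 rad), for 0.2 s.
At the end, for the whole second after the job is handed in: the strap is tipped back more than 1.65 rad (past upright) and at rest, the eyebolt is swung out by more than 0.7 rad, and the pipe lies in its saddle within 6 mm of where it was (value of joint strap above 1.65 rad and velocity of joint strap below 0.1 rad/s and value of joint eyebolt above 0.7 rad and distance of pipe_centre from where it was at the start of the episode below 0.006 m); the robot touches nothing.
It fails at once if the eyebolt is forced against the lip (over 15 N on one half of it) (contact force between eyebolt and lip_l above 15 N or contact force between eyebolt and lip_r above 15 N).
It fails at once if the nut is backed off so far that its collar stands over 5 mm above the strap while the bolt is still in the slot (z of wings in the frame of strap above 0.034 m and value of joint eyebolt below 0.08 rad and value of joint strap below 0.12 rad).
It fails at once if the pipe is shifted by over 10 mm (distance of pipe_centre from where it was at the start of the episode above 0.01 m).
It fails at once if a bystander is moved by over 20 mm (distance of any of tape_measure, centre_punch, weld_magnet, offcut, spanner_13, chipping_hammer from where it was at the start of the episode above 0.02 m).
It also fails if it takes over 72 s, if anything falls off the work surface, if the arm or the gripper's body presses on something with over 40 N, if the wrist force passes 120 N, or if a joint passes its speed limit or range.

### The arm

A 7-joint arm with a two-finger parallel gripper is mounted at the origin on the work surface; the furniture and walls round the work are solid. World frame = base frame: x ahead of the robot, y to its left, z up, the work surface at z = 0. Lengths are in mm, angles in degrees, forces in N, time in s.
With the tool pointing down it reaches from about 400 to 850 mm from the base axis. Payload 10.4 kg.
Tool frame: the origin (TCP) lies at the centre of the arm's flange, where the gripper is bolted on; the fingertips stand 182 mm ahead of it and the grasp point (between the pads) lies 164 mm ahead of it (arm.nose_length is the distance from the TCP to the fingertips, in mm); z points along the fingers, y is the line along which they close (so a half turn about z gives the same grasp; the last joint's range is limited). The gripper opens to 87 mm and grips with 3 to 60 N. Pads are 19 mm wide; open, the fingers measure 117 mm over their backs; the gripper's body (75 mm by 190 mm) begins 51 mm behind the grasp point.
Start: joints at [70.21, 19.034, -3.707, 83.658, 1.238, 77.344, -5.071], TCP at [198.278, -592.721, 404.776] pointing down, gripper open.
Joint ranges: [-148.97, 148.97], [-28.65, 121.19], [-84.17, 76.75], [9.2, 138.47], [-72.65, 252.65], [3.7, 117.97], [-149.18, 149.18]. Speed limits (degrees/s): [127.2, 127.2, 159.86, 159.86, 180, 180, 180].

### API

Orientations are given as [roll, pitch, yaw] about the fixed x, y, z axes, in that order (R = Rz(yaw) Ry(pitch) Rx(roll)).
In Python, from plant import arm gives the robot as it stands.
- The arm moves only by the tool play_rows, never from a script. Its argument "deltas" is a list of rows, each an object with "turn": the turn, a rotation vector about the tool's x, y, z in degrees, a list of three; "offset": the shift along the tool's x, y, z in m, a list of three; "hand": the closure, from 0 (fully open) to 1 (shut). In form: [{"turn": [wx, wy, wz], "offset": [tx, ty, tz], "hand": hand}, ...]. A call has 1 to 20 rows; each row is the pose to reach, as a shift and turn from the pose commanded when the call began, along the tool's axes at that moment; what a row does not reach only later rows make up. A row lasts 1/8 s, in which the tool goes at most 62.5 mm and 10.7 degrees, less where a joint would pass 70% of its speed; a pose out of reach is approached as far as the arm can. A call with a gripper value outside its range is refused whole. The fingers move at their own pace and stop on an object; "force" is the grip in N (left out, the last holds). Time passes only in rows, so rows that repeat a pose let the fingers close. It gives the time, the measured TCP pose, the force, the opening and the grip force at its end, in the units of the state.
- arm.observe(): the state, without advancing time (a new reading comes with each control period).
- arm.capture(name): name is "side" or "top" or "wrist"; returns a dict with "color" (400x640x3 uint8, blue, green, red), "K" (3x3 intrinsics, pixels), "dist" ([k1, k2, p1, p2, k3] as OpenCV has them; the pictures are not rectified), "eye" and "attitude" of the camera in the world. Camera axes: x right, y down, z forward; pixel columns grow to the right and rows downward; lengths in mm; the calibration is good to about 2 mm. A picture is of the moment at which its call begins. There is no depth.
- arm.sign_off(): hands the job in; it is judged then, once.
The state is a dict: "clock": time; "joint_pos": joint angles; "dq": joint speeds; "effort": joint torques, N m; "eef_pos": TCP position; "ee_rot": TCP orientation; "ft_force": force on the tool from outside, world axes, zero at the start; "wrist_torque": the same for the moment, N m; "gripper_width": finger opening in mm; "finger_force": force on a finger pad.
Only numpy, scipy, OpenCV 4.12 (cv2) and the standard library are available. Lean on these libraries where they do the work, as an engineer would, in place of code of your own. Each camera call takes 0.05 s, during which the arm holds its last target. There are 200 camera calls.

## Working session

There is one attempt and no reset: what is moved stays moved. The work goes in short steps, Python scripts to look and compute and a tool call to move; the robot and the scene stay as the last step left them, time stands still between calls to the robot, and variables do not carry over. Pictures are saved under pics/ and viewed, at most 10 in all, crops included, and the job is handed in when it is done.

Besides the shell and the picture viewer there is one more tool, called after "Emit:" by a JSON object that holds its "method" and its "body". play_rows: Moves the arm, as the interface text tells. Its arguments: {"type":"object","properties":{"deltas":{"type":"array"},"force":{"type":"number"}},"required":["deltas"]}

```bash
ls; mkdir -p pics; python3 - <<'E'
from plant import arm
import cv2,numpy as np
s=arm.observe();print(s)
for n in ["side","top"]:
    c=arm.capture(n);cv2.imwrite(f"pics/{n}0.png",c["color"]);print(n,c["K"],c["dist"],c["eye"],c["attitude"])
E
```

```text
pics
{'clock': 0.0, 'joint_pos': array([70.211222  , 19.07182842, -3.70536481, 83.70675545,  1.23826691,
       77.34330291, -5.06753128]), 'dq': array([ 0.05014596, -0.03522514, -0.0035143 , -0.08638504, -0.03806728,
        0.00198527, -0.06483601]), 'effort': array([-1.11740241e-05, -6.23253393e+01,  2.42707384e-02, -3.89891624e+01,
       -6.14427798e-02,  3.98190378e-02,  1.70335729e-04]), 'eef_pos': array([ 198.19867004, -592.60093293,  403.94902847]), 'ee_rot': array([-1.79918124e+02,  5.04908407e-03,  1.84968338e+01]), 'ft_force': array([ 0.06305693, -0.93319383, -0.72547274]), 'wrist_torque': array([0.01663181, 0.02009232, 0.01381878]), 'finger_force': 0.0, 'gripper_width': 87.10860509306728}
side [[518.81089735   0.         317.19888291]
 [  0.         518.81089735 198.54971039]
 [  0.           0.           1.        ]] [0.01636738 0.         0.         0.         0.        ] [  186.96015112 -1043.78353823  1075.64379026] [-132.56895354    1.02528881  -19.60743816]
top [[467.98909809   0.         322.63372961]
 [  0.         467.98909809 193.42768145]
 [  0.           0.           1.        ]] [-0.05461113  0.          0.          0.          0.        ] [-395.27689025  147.82435489 1303.84058941] [-142.30011716    0.57233123 -101.80163199]
```

View pics/side0.png

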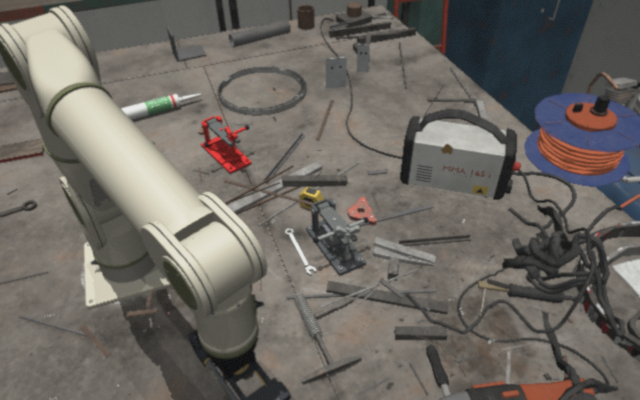

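View pics/top0.png

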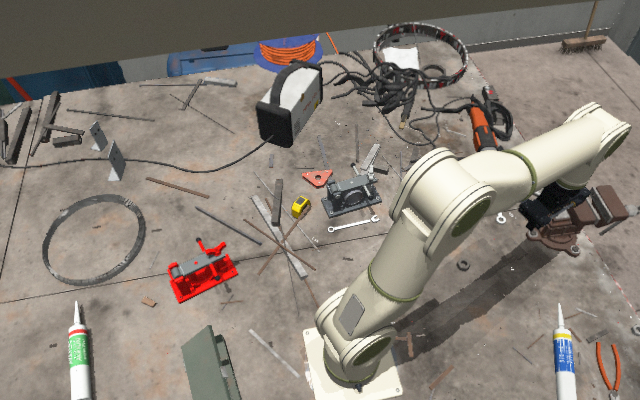

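The side view has the dark clamp at about (335,240), the tape at (312,197), the spanner at (300,250) and the magnet at (362,208). In the top view the clamp is at (350,197). The red clamp is a decoy. Next I'll enlarge both views.

```bash
cat > h.py <<'E'
import numpy as np, cv2
from scipy.spatial.transform import Rotation as R
def ray(c,uv):
    p=cv2.undistortPoints(np.array([[uv]],float),c["K"],c["dist"])[0,0]
    d=R.from_euler('xyz',c["attitude"],degrees=True).as_matrix()@np.array([p[0],p[1],1.])
    return np.array(c["eye"]),d/np.linalg.norm(d)
def plane(c,uv,z):
    o,d=ray(c,uv); return o+d*(z-o[2])/d[2]
def tri(c1,u1,c2,u2):
    o1,d1=ray(c1,u1);o2,d2=ray(c2,u2)
    t=np.linalg.lstsq(np.c_[d1,-d2],o2-o1,rcond=None)[0]
    a=o1+t[0]*d1;b=o2+t[1]*d2
    return (a+b)/2,np.linalg.norm(a-b)
def proj(c,P):
    Rm=R.from_euler('xyz',c["attitude"],degrees=True).as_matrix()
    rv=cv2.Rodrigues(Rm.T)[0]; t=-Rm.T@np.array(c["eye"])
    return cv2.projectPoints(np.atleast_2d(P).astype(float),rv,t,c["K"],c["dist"])[0][:,0]
E
python3 - <<'E'
from plant import arm
from h import *
a=arm.capture("side");b=arm.capture("top")
x=cv2.resize(a["color"][180:285,285:385],None,fx=4,fy=5.0*0.8,interpolation=cv2.INTER_CUBIC)
y=cv2.resize(b["color"][155:260,305:405],None,fx=4,fy=4,interpolation=cv2.INTER_CUBIC)
im=np.hstack([x,y]);cv2.imwrite("pics/c1.png",im)
print(plane(a,(337,240),50),plane(b,(350,196),50),tri(a,(337,240),b,(350,196)))
E
```

```text
[ 538.96100569 -159.48292172   50.        ] [ 525.63559636 -126.02095849   50.        ] (array([ 549.25509498, -132.78905904,   18.62291317]), np.float64(0.9678971088985451))
```

View pics/c1.png

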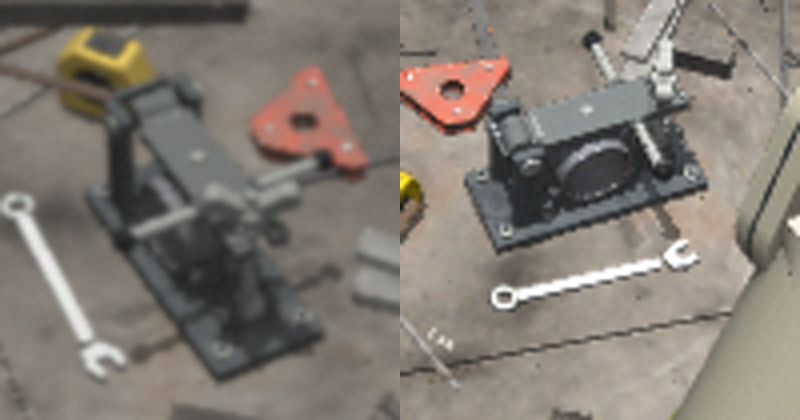

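The crops show the hinge towards world +y and the eyebolt and wing nut at the -y end. The nut is at side crop (250,200) and top crop (663,72). The base's top corners are also visible.

```bash
python3 - <<'E'
from plant import arm
from h import *
a=arm.capture("side");b=arm.capture("top")
A=lambda u,v:(285+(u-1.5)/4,180+(v-1.5)/4)
B=lambda u,v:(305+(u-401.5)/4,155+(v-1.5)/4)
print("base side",[plane(a,A(*p),12)[:2].round() for p in [(93,190),(220,375),(325,325)]])
print("base top",[plane(b,B(*p),12)[:2].round() for p in [(498,245),(465,177),(708,183)]])
print("nut",tri(a,A(250,200),b,B(663,72)))
print("balls n",tri(a,A(123,238),b,B(662,170)),"f",tri(a,A(322,160),b,B(592,40)))
print("hinge-strap dot",tri(a,A(197,155),b,B(586,110)))
E
```

```text
base side [array([492., -51.]), array([ 515., -240.]), array([ 597., -225.])]
base top [array([487., -46.]), array([563., -33.]), array([ 512., -236.])]
nut (array([ 550.86145667, -198.75829953,  124.08820133]), np.float64(0.537679934366527))
balls n (array([ 471.96322809, -178.15006429,   97.7891909 ]), np.float64(0.5450245033634035)) f (array([ 620.13045545, -156.9913882 ,   96.77579185]), np.float64(0.7298481652495495))
hinge-strap dot (array([ 540.4505389 , -131.39649504,  105.056806  ]), np.float64(0.18771857761519944))
```

```bash
cat >> h.py <<'E'
def delta(s,pos,rot):
    """turn, offset (m) in tool axes from state s to world pose (mm, R)"""
    R0=R.from_euler('xyz',s["ee_rot"],degrees=True)
    return (R0.inv()*rot).as_rotvec(degrees=True).round(2),(R0.inv().apply(np.array(pos)-s["eef_pos"])/1000).round(4)
def down(yaw): return R.from_euler('xyz',[180,0,yaw],degrees=True)
E
python3 - <<'E'
from plant import arm
from h import *
s=arm.observe()
print(delta(s,[550,-200,420],down(7.7)))
E
```

```text
(array([-0.02,  0.  , 10.79]), array([ 0.4581, -0.2608, -0.0154]))
```

Emit:
{"method": "play_rows", "body": {"deltas": [{"turn": [0,0,3],"offset": [0.05,-0.03,-0.015],"hand": 0},{"turn": [0,0,5],"offset": [0.1,-0.057,-0.015],"hand": 0},{"turn": [0,0,7],"offset": [0.15,-0.085,-0.015],"hand": 0},{"turn": [0,0,9],"offset": [0.2,-0.114,-0.015],"hand": 0},{"turn": [0,0,10.8],"offset": [0.25,-0.142,-0.015],"hand": 0},{"turn": [0,0,10.8],"offset": [0.3,-0.171,-0.015],"hand": 0},{"turn": [0,0,10.8],"offset": [0.35,-0.2,-0.015],"hand": 0},{"turn": [0,0,10.8],"offset": [0.4,-0.228,-0.015],"hand": 0},{"turn": [0,0,10.8],"offset": [0.435,-0.248,-0.015],"hand": 0},{"turn": [0,0,10.8],"offset": [0.458,-0.261,-0.015],"hand": 0},{"turn": [0,0,10.8],"offset": [0.458,-0.261,-0.015],"hand": 0},{"turn": [0,0,10.8],"offset": [0.458,-0.261,-0.015],"hand": 0}]}}

```text
clock: 1.8
eef_pos: [549.4, -200.8, 419.6]
ee_rot: [180.0, 0.0, 7.6]
ft_force: [-0.2, -0.3, -0.8]
gripper_width: 86.9
finger_force: 0.0
```

```bash
python3 - <<'E'
from plant import arm
from h import *
s=arm.observe();print(s["clock"],s["joint_pos"].round(1),s["eef_pos"],s["ee_rot"],s["ft_force"])
c=arm.capture("wrist");cv2.imwrite("pics/w1.png",c["color"]);print(c["eye"],c["attitude"])
ck=np.array([-.134,.991,0]);y=np.array([-.991,-.134,0]);N=np.array([550.5,-199,125])
P=[N,[472,-178,97],[620,-157,97]]
print(proj(c,P).round())
E
```

```text
1.8 [ 34.2  15.1 -22.4  87.8   5.9  78.3 -71.1] [ 549.36064219 -200.83013964  419.63408662] [1.79974185e+02 2.84713398e-02 7.63803028e+00] [-0.22407356 -0.31743747 -0.78030623]
[ 631.18485591 -190.6951417   399.78281083] [ 1.62659730e+02  8.40506683e-03 -8.23367000e+01]
[[319. 192.]
 [288. 257.]
 [282. 100.]]
```

View pics/w1.png

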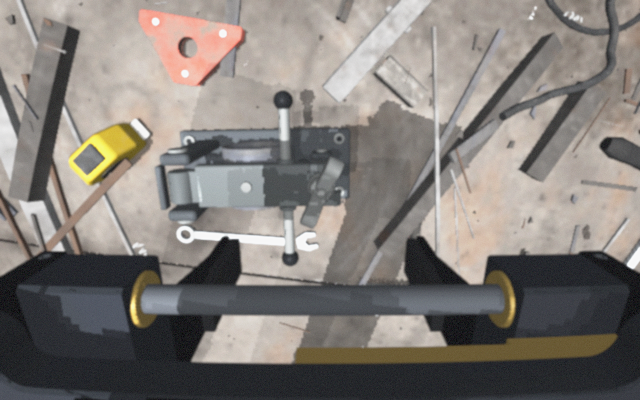

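The wrist view shows the nut at about (322,190), with its wings running from (337,158) to (308,222). The balls are at (284,100) and (289,257), which agrees with my projections. I'll measure the wing angle from an enlarged crop.

```bash
python3 - <<'E'
from plant import arm
from h import *
c=arm.capture("wrist")
cv2.imwrite("pics/w2.png",cv2.resize(c["color"][140:240,270:370],None,fx=6,fy=6,interpolation=cv2.INTER_CUBIC))
for a,b in [((337,158),(308,222))]:
    p=plane(c,a,130);q=plane(c,b,130);print(p,q,(p+q)/2,np.linalg.norm(p-q),np.degrees(np.arctan2(*(p-q)[1::-1])))
E
```

```text
[ 582.28454413 -209.42213973  130.        ] [ 524.51876203 -192.95091609  130.        ] [ 553.40165308 -201.18652791  130.        ] 60.06818450488827 -15.91486822567862
```

View pics/w2.png

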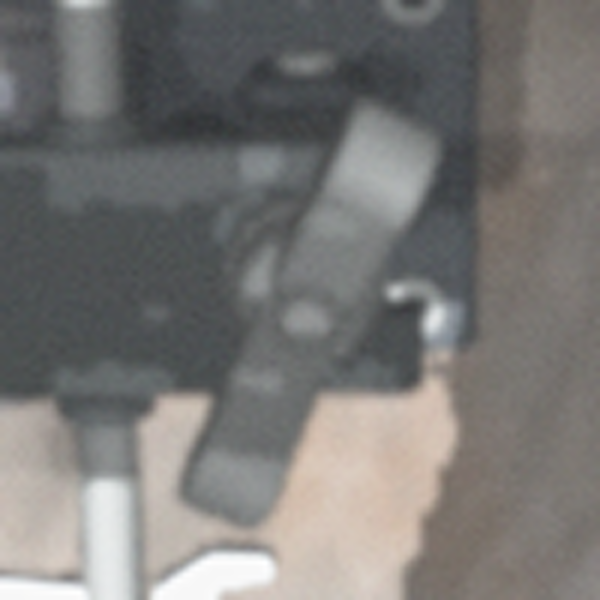

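```bash
python3 - <<'E'
from plant import arm
from h import *
c=arm.capture("wrist");s=arm.observe()
f=lambda u,v:(270+(u-2.5)/6,140+(v-2.5)/6)
for a,b in [((440,150),(270,518)),((360,100),(185,490)),((400,125),(228,505))]:
    p=plane(c,f(*a),133);q=plane(c,f(*b),133);print(p,q,(p+q)/2,np.linalg.norm(p-q),np.degrees(np.arctan2(*(p-q)[1::-1])))
for z in (125,135): print(plane(c,f(305,318),z))
# balls from wrist
print(plane(c,(284,100),98),plane(c,(289,257),98))
yaw=-16
print(delta(s,[551,-199.5,320],down(yaw)),delta(s,[551,-199.5,287],down(yaw)))
E
```

```text
[ 578.17771837 -214.73612206  133.        ] [ 522.90111809 -198.91137069  133.        ] [ 550.53941823 -206.82374637  133.        ] 57.49717640241259 -15.975517448485071
[ 583.42693145 -203.24371919  133.        ] [ 525.50993989 -186.56558438  133.        ] [ 554.46843567 -194.90465179  133.        ] 60.27054083039843 -16.064611188157258
[ 580.81081534 -208.96881431  133.        ] [ 524.06854807 -192.81316407  133.        ] [ 552.4396817  -200.89098919  133.        ] 58.99737222631851 -15.89270564207875
[ 550.31912412 -200.22664094  125.        ]
[ 553.25367019 -199.8966295   135.        ]
[ 620.46695143 -159.27682654   98.        ] [ 472.59902181 -179.03713078   98.        ]
(array([ 0.03,  0.  , 23.58]), array([ 0.002 , -0.0014,  0.0998])) (array([ 0.03,  0.  , 23.58]), array([ 0.002 , -0.0014,  0.1328]))
```

Emit:
{"method": "play_rows", "body": {"deltas": [{"turn": [0,0,8],"offset": [0.002,-0.001,0.03],"hand": 0.3},{"turn": [0,0,16],"offset": [0.002,-0.001,0.06],"hand": 0.5},{"turn": [0,0,23.6],"offset": [0.002,-0.001,0.08],"hand": 0.5},{"turn": [0,0,23.6],"offset": [0.002,-0.001,0.1],"hand": 0.5},{"turn": [0,0,23.6],"offset": [0.002,-0.001,0.115],"hand": 0.5},{"turn": [0,0,23.6],"offset": [0.002,-0.001,0.122],"hand": 0.5},{"turn": [0,0,23.6],"offset": [0.002,-0.001,0.122],"hand": 0.5},{"turn": [0,0,23.6],"offset": [0.002,-0.001,0.122],"hand": 0.5}]}}

```text
clock: 2.95
eef_pos: [551.9, -198.8, 298.5]
ee_rot: [180.0, -0.1, -15.9]
ft_force: [0.3, 0.2, 0.0]
gripper_width: 43.4
finger_force: 0.0
```

```bash
python3 - <<'E'
from plant import arm
from h import *
s=arm.observe();print(s["joint_pos"].round(1),s["eef_pos"],s["ee_rot"],s["ft_force"],s["gripper_width"])
c=arm.capture("wrist");cv2.imwrite("pics/w3.png",c["color"])
E
```

```text
[ 31.3  20.1 -19.3  96.3   7.2  64.7 -95.9] [ 551.90709983 -198.76414577  298.51641034] [ 1.79993426e+02 -6.76573939e-02 -1.59052804e+01] [0.33701065 0.1872894  0.03464737] 43.42627421206888
```

View pics/w3.png

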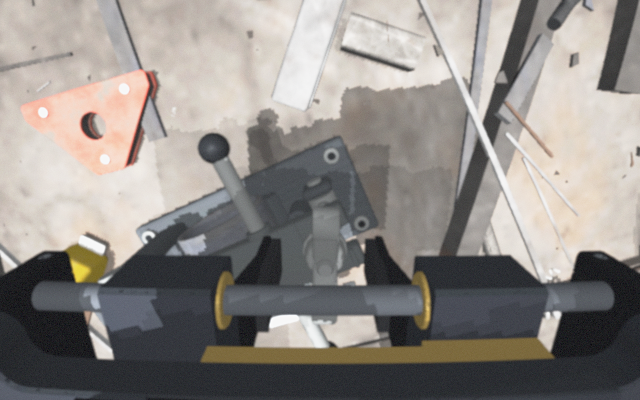

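The wings stand midway between the fingers (column about 324, fingers at 275 and 372) and line up with the pads. I'll close gently.

Emit:
{"method": "play_rows", "body": {"deltas": [{"turn": [0,0,0],"offset": [0,0,0],"hand": 0.8},{"turn": [0,0,0],"offset": [0,0,0],"hand": 0.9},{"turn": [0,0,0],"offset": [0,0,0],"hand": 0.9},{"turn": [0,0,0],"offset": [0,0,0],"hand": 0.9},{"turn": [0,0,0],"offset": [0,0,0],"hand": 0.9}], "force": 5}}

```text
clock: 3.62
eef_pos: [551.6, -199.2, 297.9]
ee_rot: [180.0, -0.0, -15.9]
ft_force: [-1.0, -4.2, 1.4]
gripper_width: 19.8
finger_force: 4.3
```

Emit:
{"method": "play_rows", "body": {"deltas": [{"turn": [0,0,0],"offset": [0,0.0008,0],"hand": 0.95},{"turn": [0,0,0],"offset": [0,0.0008,0],"hand": 0.95},{"turn": [0,0,0],"offset": [0,0.0008,0],"hand": 0.95}], "force": 10}}

```text
clock: 4.0
eef_pos: [551.5, -199.5, 297.9]
ee_rot: [180.0, -0.0, -15.9]
ft_force: [-0.4, -2.1, 3.0]
gripper_width: 19.1
finger_force: 8.4
```

```bash
python3 - <<'E'
from plant import arm
from h import *
c=arm.capture("wrist");cv2.imwrite("pics/w4.png",cv2.resize(c["color"][150:330,240:420],None,fx=3.3,fy=3.3,interpolation=cv2.INTER_CUBIC))
E
```

```text
(no output)
```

View pics/w4.png

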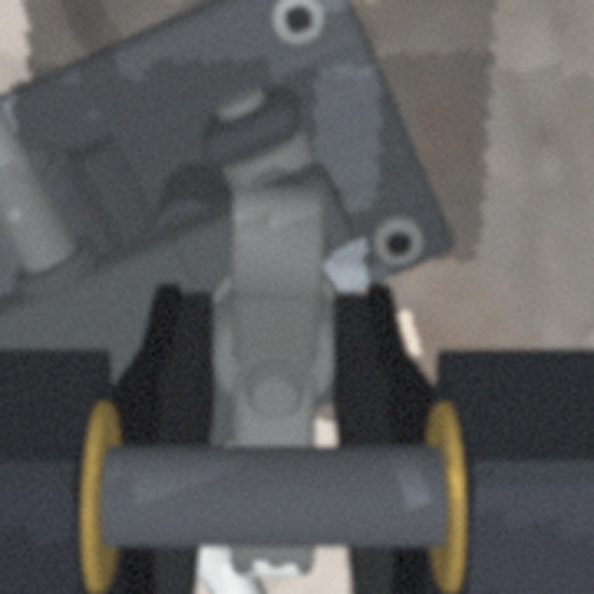

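The picture shows a round hub, about 19 mm wide, wider than the wings, and the fingers are resting on it. I'll try 6 mm higher, on the flat wings.

Emit:
{"method": "play_rows", "body": {"deltas": [{"turn": [0,0,0],"offset": [0,0,0],"hand": 0.72},{"turn": [0,0,0],"offset": [0,0,-0.006],"hand": 0.72},{"turn": [0,0,0],"offset": [0,0,-0.006],"hand": 0.9},{"turn": [0,0,0],"offset": [0,0,-0.006],"hand": 0.95},{"turn": [0,0,0],"offset": [0,0,-0.006],"hand": 0.95},{"turn": [0,0,0],"offset": [0,0,-0.006],"hand": 0.95},{"turn": [0,0,0],"offset": [0,0,-0.006],"hand": 0.95}], "force": 10}}

```text
clock: 4.92
eef_pos: [551.5, -199.5, 303.8]
ee_rot: [180.0, -0.0, -15.9]
ft_force: [0.2, -1.6, 1.1]
gripper_width: 12.8
finger_force: 10.0
```

Emit:
{"method": "play_rows", "body": {"deltas": [{"turn": [0,0,0],"offset": [0,0,0],"hand": 0.95},{"turn": [0,0,-5],"offset": [0,0,-0.0002],"hand": 0.95},{"turn": [0,0,-10],"offset": [0,0,-0.0004],"hand": 0.95},{"turn": [0,0,-15],"offset": [0,0,-0.0006],"hand": 0.95},{"turn": [0,0,-20],"offset": [0,0,-0.0008],"hand": 0.95},{"turn": [0,0,-20],"offset": [0,0,-0.0008],"hand": 0.95}], "force": 55}}

```text
clock: 5.68
eef_pos: [551.5, -199.3, 304.4]
ee_rot: [-180.0, -0.0, 4.1]
ft_force: [0.7, 0.2, 0.5]
gripper_width: 11.3
finger_force: 55.0
```

```bash
cat > st.py <<'E'
from plant import arm
import numpy as np
s=arm.observe()
x=np.array([-.137,.9906,0]);y=np.array([-.9906,-.137,0])
f=s["ft_force"];print(s["clock"],s["joint_pos"].round(1),s["eef_pos"].round(2),s["ee_rot"].round(2),"F clamp",round(f@x,2),round(f@y,2),f[2].round(2),"T",s["wrist_torque"].round(2),s["gripper_width"],s["finger_force"])
E
python3 st.py
```

```text
5.675 [ 33.8  20.1 -22.3  95.9   8.2  65.6 -76.6] [ 551.47 -199.3   304.41] [-179.98   -0.      4.07] F clamp 0.07 -0.68 0.51 T [ 0.02 -0.09 -0.03] 11.270061390942445 54.9835429340601
```

Emit:
{"method": "play_rows", "body": {"deltas": [{"turn": [0,0,-8],"offset": [0,0,-0.0003],"hand": 0.95},{"turn": [0,0,-16],"offset": [0,0,-0.0006],"hand": 0.95},{"turn": [0,0,-24],"offset": [0,0,-0.0009],"hand": 0.95},{"turn": [0,0,-32],"offset": [0,0,-0.0012],"hand": 0.95},{"turn": [0,0,-40],"offset": [0,0,-0.0015],"hand": 0.95},{"turn": [0,0,-40],"offset": [0,0,-0.0015],"hand": 0.95}], "force": 55}}

```text
clock: 6.42
eef_pos: [551.4, -199.1, 305.8]
ee_rot: [-179.9, -0.0, 44.0]
ft_force: [-1.4, 1.0, 0.2]
gripper_width: 11.0
finger_force: 55.0
```

```bash
python3 st.py
```

```text
6.425 [ 38.7  21.  -28.4  95.5  10.7  66.3 -38.5] [ 551.36 -199.07  305.77] [-1.7994e+02 -1.0000e-02  4.3960e+01] F clamp 1.23 1.24 0.21 T [ 0.32  0.08 -0.04] 11.02427650726177 54.97898182366043
```

Emit:
{"method": "play_rows", "body": {"deltas": [{"turn": [0,0,0],"offset": [-0.0006,0.0008,0],"hand": 0.95},{"turn": [0,0,0],"offset": [-0.0009,0.0012,0],"hand": 0.95},{"turn": [0,0,0],"offset": [-0.0009,0.0012,0],"hand": 0.95}]}}

```text
clock: 6.8
eef_pos: [551.6, -200.6, 305.9]
ee_rot: [-180.0, 0.0, 44.1]
ft_force: [-1.1, 2.6, -1.0]
gripper_width: 11.0
finger_force: 55.1
```

```bash
python3 st.py
```

```text
6.8 [ 38.8  21.1 -28.4  95.4  10.7  66.3 -38.3] [ 551.6  -200.59  305.86] [-179.96    0.     44.05] F clamp 2.75 0.74 -1.03 T [ 0.82  0.21 -0.05] 10.98153205199263 55.05749810021371
```

Emit:
{"method": "play_rows", "body": {"deltas": [{"turn": [0,0,0],"offset": [-0.0005,0.0006,0],"hand": 0.95},{"turn": [0,0,0],"offset": [-0.0006,0.0008,0],"hand": 0.95},{"turn": [0,0,0],"offset": [-0.0006,0.0008,0],"hand": 0.95}]}}

```text
clock: 7.18
eef_pos: [551.8, -201.9, 306.1]
ee_rot: [180.0, -0.0, 44.1]
ft_force: [-0.6, 3.7, -1.6]
gripper_width: 11.2
finger_force: 55.2
```

```bash
python3 st.py
```

```text
7.175 [ 38.8  21.1 -28.3  95.3  10.8  66.3 -38.1] [ 551.8  -201.93  306.07] [179.99  -0.    44.08] F clamp 3.7 0.05 -1.6 T [ 0.81  0.22 -0.09] 11.214073287821364 55.20375694613904
```

Emit:
{"method": "play_rows", "body": {"deltas": [{"turn": [0,0,0],"offset": [-0.0005,0.0006,0],"hand": 0.95},{"turn": [0,0,0],"offset": [-0.0006,0.0008,0],"hand": 0.95},{"turn": [0,0,0],"offset": [-0.0006,0.0008,0],"hand": 0.95}]}}

```text
clock: 7.55
eef_pos: [552.0, -202.5, 306.1]
ee_rot: [-180.0, -0.0, 44.1]
ft_force: [-1.7, 6.3, 1.2]
gripper_width: 11.6
finger_force: 55.3
```

```bash
python3 st.py
```

```text
7.55 [ 38.9  21.1 -28.3  95.2  10.7  66.3 -38.1] [ 551.95 -202.48  306.1 ] [-1.7997e+02 -2.0000e-02  4.4120e+01] F clamp 6.43 0.78 1.15 T [ 1.29  0.36 -0.12] 11.640966421507759 55.26983911637217
```

Emit:
{"method": "play_rows", "body": {"deltas": [{"turn": [0,0,0],"offset": [0.0002,-0.0003,0],"hand": 0.95},{"turn": [0,0,-6],"offset": [0.0002,-0.0003,-0.0002],"hand": 0.95},{"turn": [0,0,-12],"offset": [0.0002,-0.0003,-0.0005],"hand": 0.95},{"turn": [0,0,-12],"offset": [0.0002,-0.0003,-0.0005],"hand": 0.95}]}}

```text
clock: 8.05
eef_pos: [551.8, -202.3, 306.5]
ee_rot: [-180.0, -0.0, 56.2]
ft_force: [-2.0, 4.4, -0.5]
gripper_width: 11.2
finger_force: 55.2
```

```bash
python3 st.py
```

```text
8.05 [ 40.4  21.4 -30.2  95.2  11.6  66.5 -26.6] [ 551.8  -202.35  306.45] [-1.7998e+02 -2.0000e-02  5.6170e+01] F clamp 4.68 1.38 -0.49 T [ 1.25  0.34 -0.13] 11.234606022937612 55.19770934712142
```

Emit:
{"method": "play_rows", "body": {"deltas": [{"turn": [0,0,-7],"offset": [0,0,-0.0003],"hand": 0.95},{"turn": [0,0,-14],"offset": [0,0,-0.0005],"hand": 0.95},{"turn": [0,0,-14],"offset": [0,0,-0.0005],"hand": 0.95}]}}

```text
clock: 8.43
eef_pos: [551.7, -202.7, 306.9]
ee_rot: [-180.0, 0.0, 70.0]
ft_force: [-1.7, 3.9, -1.1]
gripper_width: 11.2
finger_force: 55.1
```

```bash
python3 st.py
```

```text
8.425 [ 42.1  21.8 -32.4  95.   12.5  66.8 -13.4] [ 551.71 -202.71  306.89] [-179.98    0.     70.  ] F clamp 4.11 1.1 -1.07 T [ 1.03  0.4  -0.1 ] 11.171973981978082 55.133569962345064
```

Emit:
{"method": "play_rows", "body": {"deltas": [{"turn": [0,0,0],"offset": [-0.0005,0.0003,0],"hand": 0.95},{"turn": [0,0,0],"offset": [-0.0009,0.0005,0],"hand": 0.95},{"turn": [0,0,0],"offset": [-0.0009,0.0005,0],"hand": 0.95}]}}

```text
clock: 8.8
eef_pos: [551.9, -203.5, 307.0]
ee_rot: [-180.0, 0.0, 70.0]
ft_force: [-1.9, 3.9, -1.0]
gripper_width: 11.4
finger_force: 55.2
```

```bash
python3 st.py
```

```text
8.8 [ 42.1  21.9 -32.4  95.   12.5  66.8 -13.3] [ 551.93 -203.52  306.95] [-179.98    0.     70.05] F clamp 4.08 1.32 -1.04 T [ 1.18  0.56 -0.1 ] 11.41479510665036 55.209021787159145
```

Emit:
{"method": "play_rows", "body": {"deltas": [{"turn": [0,0,0],"offset": [-0.0006,0.0003,0],"hand": 0.95},{"turn": [0,0,0],"offset": [-0.0011,0.0006,0],"hand": 0.95},{"turn": [0,0,0],"offset": [-0.0011,0.0006,0],"hand": 0.95}]}}

```text
clock: 9.18
eef_pos: [552.1, -204.6, 306.9]
ee_rot: [-180.0, -0.0, 70.1]
ft_force: [-3.0, 5.2, -1.4]
gripper_width: 11.3
finger_force: 55.3
```

```bash
python3 st.py
```

```text
9.175 [ 42.2  22.  -32.4  94.9  12.6  66.8 -13.2] [ 552.13 -204.55  306.93] [-1.7997e+02 -1.0000e-02  7.0080e+01] F clamp 5.54 2.3 -1.38 T [ 1.37  0.57 -0.05] 11.29024532175775 55.29240259900689
```

```bash
cat >> h.py <<'E'
XC=np.array([-.137,.9906,0]);YC=np.array([-.9906,-.137,0])
def about(s,piv,axis,deg,pre=np.zeros(3)):
    Q=R.from_rotvec(np.array(axis)*deg,degrees=True);R0=R.from_euler('xyz',s["ee_rot"],degrees=True)
    return delta(s,np.array(piv)+Q.apply(s["eef_pos"]+pre-piv),Q*R0)
PIV=np.array([551.5,-199.5,24.])
E
python3 - <<'E'
from plant import arm
from h import *
s=arm.observe()
for a in (.5,1,2): print(a,about(s,PIV,-YC,a))
E
```

```text
0.5 (array([ 0.23,  0.44, -0.  ]), array([-0.0022,  0.0012,  0.0001]))
1 (array([ 0.47,  0.88, -0.  ]), array([-0.0044,  0.0023,  0.0001]))
2 (array([ 0.93,  1.77, -0.  ]), array([-0.0087,  0.0046,  0.0003]))
```

Emit:
{"method": "play_rows", "body": {"deltas": [{"turn": [0.12,0.22,0],"offset": [-0.0011,0.0006,0],"hand": 0.95},{"turn": [0.23,0.44,0],"offset": [-0.0022,0.0012,0.0001],"hand": 0.95},{"turn": [0.23,0.44,0],"offset": [-0.0022,0.0012,0.0001],"hand": 0.95}]}}

```text
clock: 9.55
eef_pos: [552.5, -207.0, 306.9]
ee_rot: [-179.7, -0.5, 70.1]
ft_force: [-3.2, 5.8, -0.3]
gripper_width: 11.4
finger_force: 55.3
```

```bash
python3 st.py
```

```text
9.55 [ 42.5  22.2 -32.4  94.6  12.2  67.1 -12.7] [ 552.53 -207.01  306.92] [-179.74   -0.46   70.07] F clamp 6.2 2.38 -0.31 T [ 1.44  0.69 -0.06] 11.40105585346686 55.30217180494219
```

Emit:
{"method": "play_rows", "body": {"deltas": [{"turn": [0,0,-7],"offset": [0,0,-0.0003],"hand": 0.95},{"turn": [0,0,-14],"offset": [0,0,-0.0005],"hand": 0.95},{"turn": [0,0,-14],"offset": [0,0,-0.0005],"hand": 0.95}]}}

```text
clock: 9.93
eef_pos: [552.4, -207.4, 307.3]
ee_rot: [-179.9, -0.5, 84.0]
ft_force: [-3.1, 4.4, -0.8]
gripper_width: 11.5
finger_force: 55.1
```

```bash
python3 st.py;python3 - <<'E'
from plant import arm
from h import *
s=arm.observe()
for a in (.25,.5,1,2): print(a,about(s,PIV,-YC,a))
E
```

```text
9.925 [ 44.3  22.7 -34.7  94.5  13.2  67.3   0.6] [ 552.45 -207.39  307.34] [-179.86   -0.49   84.03] F clamp 4.82 2.5 -0.78 T [ 1.17  0.66 -0.09] 11.471507061904173 55.12696917168796
0.25 (array([ 0.06,  0.24, -0.  ]), array([-0.0012,  0.0003,  0.    ]))
0.5 (array([ 0.12,  0.49, -0.  ]), array([-0.0024,  0.0006,  0.0001]))
1 (array([ 0.24,  0.97, -0.  ]), array([-0.0048,  0.0012,  0.0001]))
2 (array([ 0.48,  1.94, -0.  ]), array([-0.0096,  0.0024,  0.0004]))
```

Emit:
{"method": "play_rows", "body": {"deltas": [{"turn": [0.06,0.24,0],"offset": [-0.0012,0.0003,0],"hand": 0.95},{"turn": [0.12,0.49,0],"offset": [-0.0024,0.0006,0.0001],"hand": 0.95},{"turn": [0.12,0.49,0],"offset": [-0.0024,0.0006,0.0001],"hand": 0.95}]}}

```text
clock: 10.3
eef_pos: [552.9, -210.0, 307.3]
ee_rot: [-179.8, -1.0, 84.0]
ft_force: [-3.2, 3.1, -2.9]
gripper_width: 11.1
finger_force: 55.1
```

```bash
python3 st.py
```

```text
10.3 [ 44.6  22.9 -34.7  94.2  12.8  67.5   1. ] [ 552.85 -209.96  307.26] [-179.75   -0.97   84.01] F clamp 3.47 2.76 -2.95 T [ 1.01  0.7  -0.05] 11.140143505901982 55.147573300637305
```

Emit:
{"method": "play_rows", "body": {"deltas": [{"turn": [0.06,0.24,0],"offset": [-0.0012,0.0003,0],"hand": 0.95},{"turn": [0.12,0.49,0],"offset": [-0.0024,0.0006,0.0001],"hand": 0.95},{"turn": [0.12,0.49,0],"offset": [-0.0024,0.0006,0.0001],"hand": 0.95}]}}

```text
clock: 10.68
eef_pos: [553.2, -212.4, 307.1]
ee_rot: [-179.6, -1.5, 84.1]
ft_force: [-3.3, 3.8, -1.7]
gripper_width: 11.5
finger_force: 55.2
```

```bash
python3 st.py
```

```text
10.675 [ 44.9  23.2 -34.7  93.9  12.5  67.8   1.5] [ 553.21 -212.36  307.15] [-179.63   -1.47   84.05] F clamp 4.23 2.78 -1.65 T [ 1.03  0.76 -0.02] 11.477817605712334 55.15109192579985
```

```bash
python3 - <<'E'
from plant import arm
from h import *
s=arm.observe()
for a in (3,6,11,16,21,26,31,36,41,46): print(a,about(s,PIV,-YC,a))
E
```

```text
3 (array([ 0.72,  2.91, -0.  ]), array([-0.0144,  0.0035,  0.0007]))
6 (array([ 1.43,  5.83, -0.  ]), array([-0.0287,  0.0071,  0.0021]))
11 (array([ 2.63, 10.68, -0.  ]), array([-0.0524,  0.0129,  0.0063]))
16 (array([ 3.82, 15.54, -0.  ]), array([-0.0756,  0.0186,  0.0125]))
21 (array([ 5.01, 20.39, -0.  ]), array([-0.0983,  0.0242,  0.0208]))
26 (array([ 6.21, 25.25, -0.  ]), array([-0.1201,  0.0295,  0.0311]))
31 (array([ 7.40e+00,  3.01e+01, -1.00e-02]), array([-0.141 ,  0.0347,  0.0433]))
36 (array([ 8.600e+00,  3.496e+01, -1.000e-02]), array([-0.1607,  0.0395,  0.0573]))
41 (array([ 9.790e+00,  3.981e+01, -1.000e-02]), array([-0.1792,  0.0441,  0.0731]))
46 (array([ 1.099e+01,  4.467e+01, -1.000e-02]), array([-0.1963,  0.0483,  0.0905]))
```

Emit:
{"method": "play_rows", "body": {"deltas": [{"turn": [0.35,1.45,0],"offset": [-0.0072,0.0018,0.0003],"hand": 0.95},{"turn": [0.72,2.91,0],"offset": [-0.0144,0.0035,0.0007],"hand": 0.95},{"turn": [1.43,5.83,0],"offset": [-0.0287,0.0071,0.0021],"hand": 0.95},{"turn": [1.43,5.83,0],"offset": [-0.0287,0.0071,0.0021],"hand": 0.95}]}}

```text
clock: 11.18
eef_pos: [557.3, -243.0, 304.0]
ee_rot: [-178.2, -7.3, 83.8]
ft_force: [-2.7, 0.4, -2.1]
gripper_width: 11.3
finger_force: 55.2
```

```bash
python3 st.py; python3 - <<'E'
from plant import arm
from h import *
s=arm.observe()
for a in (5,10,15,20,25,30,35,40): print(a,about(s,PIV,-YC,a))
a=arm.capture("side");b=arm.capture("top")
x=cv2.resize(a["color"][180:285,295:395],None,fx=4,fy=4,interpolation=cv2.INTER_CUBIC)
y=cv2.resize(b["color"][135:240,305:405],None,fx=4,fy=4,interpolation=cv2.INTER_CUBIC)
cv2.imwrite("pics/c2.png",np.hstack([x,y]))
E
```

```text
11.175 [ 48.   26.6 -34.9  90.2   8.4  70.8   6.6] [ 557.26 -242.98  304.04] [-178.21   -7.28   83.82] F clamp 0.75 2.59 -2.13 T [0.33 0.54 0.06] 11.312337634405376 55.19282637163997
5 (array([1.2 , 4.85, 0.  ]), array([-0.0239,  0.0059,  0.0017]))
10 (array([2.41, 9.71, 0.  ]), array([-0.0477,  0.0118,  0.0055]))
15 (array([3.610e+00, 1.456e+01, 1.000e-02]), array([-0.071 ,  0.0176,  0.0115]))
20 (array([4.820e+00, 1.941e+01, 1.000e-02]), array([-0.0937,  0.0232,  0.0195]))
25 (array([6.020e+00, 2.427e+01, 1.000e-02]), array([-0.1156,  0.0287,  0.0295]))
30 (array([7.220e+00, 2.912e+01, 1.000e-02]), array([-0.1366,  0.0339,  0.0415]))
35 (array([8.430e+00, 3.397e+01, 2.000e-02]), array([-0.1565,  0.0388,  0.0552]))
40 (array([9.630e+00, 3.882e+01, 2.000e-02]), array([-0.1752,  0.0434,  0.0708]))
```

View pics/c2.png

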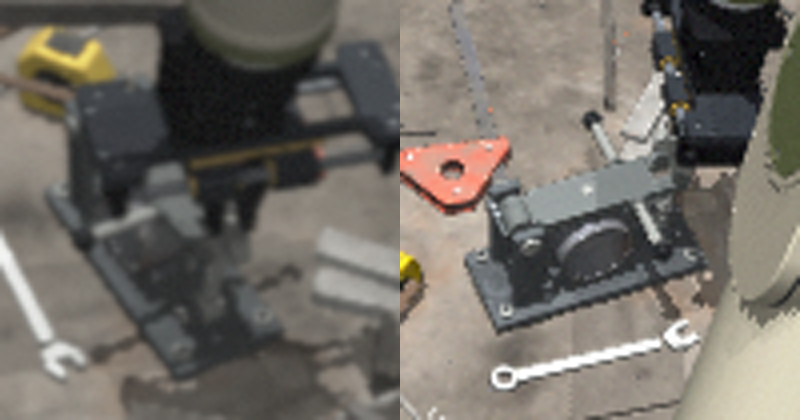

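Force is low and the nut, held in the fingers, now stands outside the strap's end (side crop about (235,225)), so the bolt is free. I'll keep swinging it out.

Emit:
{"method": "play_rows", "body": {"deltas": [{"turn": [1.2,4.85,0],"offset": [-0.0239,0.0059,0.0017],"hand": 0.95},{"turn": [2.41,9.71,0],"offset": [-0.0477,0.0118,0.0055],"hand": 0.95},{"turn": [3.61,14.56,0],"offset": [-0.071,0.0176,0.0115],"hand": 0.95},{"turn": [4.82,19.41,0],"offset": [-0.0937,0.0232,0.0195],"hand": 0.95},{"turn": [6.02,24.27,0],"offset": [-0.1156,0.0287,0.0295],"hand": 0.95},{"turn": [6.02,24.27,0],"offset": [-0.1156,0.0287,0.0295],"hand": 0.95}]}}

```text
clock: 12.02
eef_pos: [573.3, -356.3, 258.7]
ee_rot: [-171.3, -31.4, 81.5]
ft_force: [-2.4, 0.9, 2.5]
gripper_width: 11.2
finger_force: 55.3
```

```bash
python3 st.py; python3 - <<'E'
from plant import arm
from h import *
s=arm.observe()
for a in (5,10,15,18,20): print(a,about(s,PIV,-YC,a))
E
```

```text
12.025 [ 55.3  44.7 -35.1  72.6  -3.   87.   19.3] [ 573.28 -356.27  258.73] [-171.32  -31.38   81.46] F clamp 1.19 2.27 2.46 T [-0.15  0.45  0.26] 11.20638097789954 55.29387740883976
5 (array([1.21, 4.85, 0.  ]), array([-0.0239,  0.0059,  0.0017]))
10 (array([2.41, 9.7 , 0.01]), array([-0.0476,  0.0118,  0.0056]))
15 (array([3.620e+00, 1.456e+01, 1.000e-02]), array([-0.0708,  0.0176,  0.0116]))
18 (array([4.340e+00, 1.747e+01, 1.000e-02]), array([-0.0845,  0.021 ,  0.0162]))
20 (array([4.820e+00, 1.941e+01, 1.000e-02]), array([-0.0935,  0.0232,  0.0197]))
```

Emit:
{"method": "play_rows", "body": {"deltas": [{"turn": [1.21,4.85,0],"offset": [-0.0239,0.0059,0.0017],"hand": 0.95},{"turn": [2.41,9.7,0],"offset": [-0.0476,0.0118,0.0056],"hand": 0.95},{"turn": [3.62,14.56,0],"offset": [-0.0708,0.0176,0.0116],"hand": 0.95},{"turn": [4.82,19.41,0],"offset": [-0.0935,0.0232,0.0197],"hand": 0.95},{"turn": [4.82,19.41,0],"offset": [-0.0935,0.0232,0.0197],"hand": 0.95},{"turn": [4.82,19.41,0],"offset": [-0.0935,0.0232,0.0197],"hand": 0.95}]}}

```text
clock: 12.78
eef_pos: [583.6, -424.4, 192.6]
ee_rot: [-162.8, -50.1, 76.0]
ft_force: [-3.4, -4.0, 3.3]
gripper_width: 11.4
finger_force: 55.3
```

```bash
python3 st.py
```

```text
12.775 [ 56.6  61.4 -35.3  56.6  -9.6 102.   22.8] [ 583.64 -424.35  192.56] [-162.76  -50.13   75.99] F clamp -3.53 3.89 3.32 T [-0.74  0.43  0.62] 11.407190556204684 55.26908188126981
```

Emit:
{"method": "play_rows", "body": {"deltas": [{"turn": [0,0,0],"offset": [0,0,0],"hand": 0.6},{"turn": [0,0,0],"offset": [0,0,0],"hand": 0.5},{"turn": [0,0,0],"offset": [0,0,-0.03],"hand": 0.5},{"turn": [0,0,0],"offset": [0,0,-0.08],"hand": 0.5},{"turn": [0,0,0],"offset": [0,0,-0.1],"hand": 0.5},{"turn": [0,0,0],"offset": [0,0,-0.1],"hand": 0.5}]}}

```text
clock: 13.52
eef_pos: [594.8, -503.2, 252.7]
ee_rot: [-162.8, -50.3, 76.0]
ft_force: [-0.6, -0.3, -1.1]
gripper_width: 43.1
finger_force: 0.0
```

```bash
python3 st.py; python3 - <<'E'
from plant import arm
from h import *
s=arm.observe()
# bar near grip point: from ball triangulation
bn=np.array([546,-168,98])+50*YC; print(bn)
d=down(97.7)
print(delta(s,[560,-420,400],R.from_euler('xyz',s["ee_rot"],degrees=True)))
for yaw in (97.7,-82.3): print(yaw,delta(s,[560,-330,430],down(yaw)))
a=arm.capture("side");b=arm.capture("top")
x=cv2.resize(a["color"][180:285,295:395],None,fx=4,fy=4,interpolation=cv2.INTER_CUBIC)
y=cv2.resize(b["color"][135:240,305:405],None,fx=4,fy=4,interpolation=cv2.INTER_CUBIC)
cv2.imwrite("pics/c3.png",np.hstack([x,y]))
E
```

```text
13.525 [ 53.9  66.9 -34.   36.3  -9.7 116.5  21.2] [ 594.84 -503.15  252.73] [-162.8   -50.31   75.98] F clamp -0.21 0.63 -1.12 T [-0.96 -0.25  0.03] 43.08127612014944 0.0
[ 496.47 -174.85   98.  ]
(array([0., 0., 0.]), array([ 0.1595, -0.0629, -0.0208]))
97.7 (array([ -6.39, -52.13, -12.63]), array([ 0.2383, -0.0695,  0.0315]))
-82.3 (array([-73.96,   9.07, 150.36]), array([ 0.2383, -0.0695,  0.0315]))
```

View pics/c3.png

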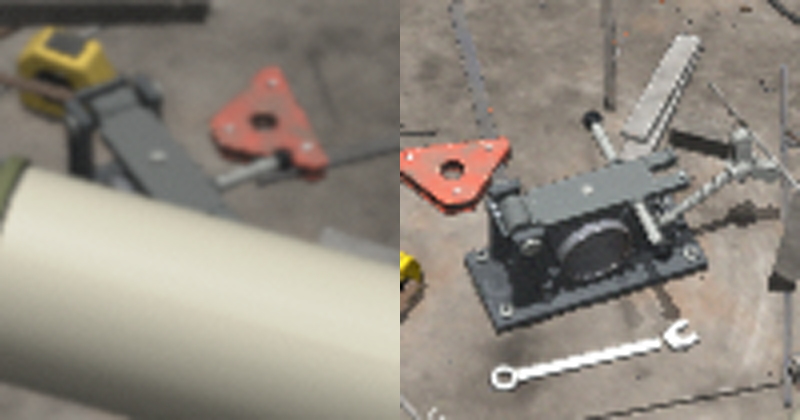

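The top crop shows the nut well out at (745,150) and the strap free. Next I'll approach the near half of the bar.

```bash
python3 - <<'E'
from plant import arm
from h import *
s=arm.observe()
print(delta(s,[590,-480,420],R.from_euler('xyz',s["ee_rot"],degrees=True)))
for f in (.25,.5,.75,1):
  R0=R.from_euler('xyz',s["ee_rot"],degrees=True);t=(R0.inv()*down(7.9)).as_rotvec()
  print(f,delta(s,np.array([590,-480,420])*(1-f)+f*np.array([498.5,-180,380]),R0*R.from_rotvec(t*f)))
E
```

```text
(array([0., 0., 0.]), array([ 0.1427, -0.0372, -0.085 ]))
0.25 (array([-11.11,  -8.67,  17.63]), array([ 0.1778, -0.0583, -0.0174]))
0.5 (array([-22.23, -17.33,  35.26]), array([ 0.213 , -0.0795,  0.0502]))
0.75 (array([-33.34, -26.  ,  52.89]), array([ 0.2481, -0.1007,  0.1178]))
1 (array([-44.46, -34.67,  70.53]), array([ 0.2832, -0.1218,  0.1853]))
```

Emit:
{"method": "play_rows", "body": {"deltas": [{"turn": [0,0,0],"offset": [0.045,-0.012,-0.027],"hand": 0.5},{"turn": [0,0,0],"offset": [0.09,-0.024,-0.055],"hand": 0.5},{"turn": [0,0,0],"offset": [0.1427,-0.0372,-0.085],"hand": 0.5},{"turn": [-5.5,-4.3,8.8],"offset": [0.16,-0.048,-0.051],"hand": 0.5},{"turn": [-11.1,-8.7,17.6],"offset": [0.178,-0.058,-0.017],"hand": 0.5},{"turn": [-16.7,-13,26.4],"offset": [0.195,-0.069,0.016],"hand": 0.5},{"turn": [-22.2,-17.3,35.3],"offset": [0.213,-0.0795,0.05],"hand": 0.5},{"turn": [-27.8,-21.7,44.1],"offset": [0.23,-0.09,0.084],"hand": 0.5},{"turn": [-33.3,-26,52.9],"offset": [0.248,-0.1007,0.118],"hand": 0.5},{"turn": [-38.9,-30.3,61.7],"offset": [0.266,-0.111,0.152],"hand": 0.5},{"turn": [-44.46,-34.67,70.53],"offset": [0.2832,-0.1218,0.1853],"hand": 0.5},{"turn": [-44.46,-34.67,70.53],"offset": [0.2832,-0.1218,0.1853],"hand": 0.5},{"turn": [-44.46,-34.67,70.53],"offset": [0.2832,-0.1218,0.1853],"hand": 0.5},{"turn": [-44.46,-34.67,70.53],"offset": [0.2832,-0.1218,0.1853],"hand": 0.5}]}}

```text
clock: 15.38
eef_pos: [497.9, -181.3, 379.9]
ee_rot: [-180.0, 0.0, 7.9]
ft_force: [0.0, 0.4, 0.4]
gripper_width: 43.5
finger_force: 0.0
```

```bash
python3 st.py; python3 - <<'E'
from plant import arm
from h import *
s=arm.observe()
print(delta(s,[498.5,-175,268],down(7.9)))
c=arm.capture("wrist");cv2.imwrite("pics/w5.png",c["color"])
print(proj(c,[[498.5,-175,98]]))
E
```

```text
15.375 [ 57.9  13.3 -48.4  98.1  10.4  73.3 -74.9] [ 497.94 -181.27  379.88] [-1.7998e+02  1.0000e-02  7.8900e+00] F clamp 0.39 -0.06 0.43 T [-0.   -0.02 -0.01] 43.48946786907742 0.0
(array([-0.02,  0.01, -0.01]), array([ 0.0014, -0.0061,  0.1119]))
[[314.02258213 196.97953906]]
```

View pics/w5.png

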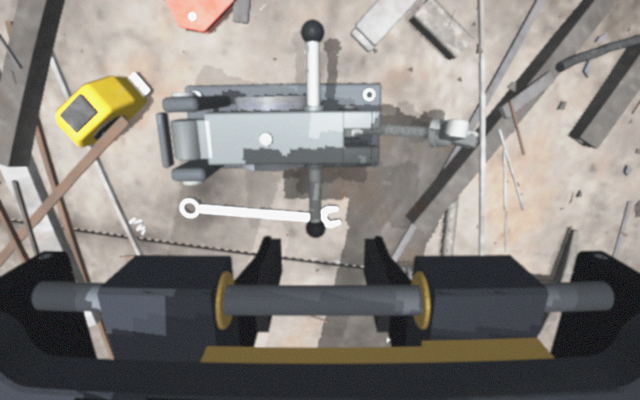

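The near bar is at (315,197) in the picture and my projected point is at (314,197), so they match. I'll descend and grip. That was the last picture.

Emit:
{"method": "play_rows", "body": {"deltas": [{"turn": [0,0,0],"offset": [0.001,-0.006,0.04],"hand": 0.5},{"turn": [0,0,0],"offset": [0.001,-0.006,0.08],"hand": 0.5},{"turn": [0,0,0],"offset": [0.001,-0.006,0.102],"hand": 0.5},{"turn": [0,0,0],"offset": [0.001,-0.006,0.112],"hand": 0.5},{"turn": [0,0,0],"offset": [0.001,-0.006,0.112],"hand": 0.8},{"turn": [0,0,0],"offset": [0.001,-0.006,0.112],"hand": 0.95},{"turn": [0,0,0],"offset": [0.001,-0.006,0.112],"hand": 0.95},{"turn": [0,0,0],"offset": [0.001,-0.006,0.112],"hand": 0.95},{"turn": [0,0,0],"offset": [0.001,-0.006,0.112],"hand": 0.95}], "force": 15}}

```text
clock: 16.55
eef_pos: [498.7, -174.7, 269.0]
ee_rot: [180.0, -0.0, 7.9]
ft_force: [-1.5, 1.5, 3.8]
gripper_width: 9.0
finger_force: 15.0
```

```bash
python3 st.py; python3 - <<'E'
from plant import arm
from h import *
s=arm.observe()
bar=s["eef_pos"]-[0,0,170];hin=bar+98*XC;hin[2]=96
print(bar,hin)
R0=R.from_euler('xyz',s["ee_rot"],degrees=True)
for th in (7,14,21,28,35,42,49,56,63,70,77,84,91,98,104):
    S=R.from_rotvec(YC*th,degrees=True)   # bar (-x) goes up
    T=R.from_rotvec(YC*th*.45,degrees=True)
    nb=hin+S.apply(bar-hin)
    print(th,nb.round(),*delta(s,nb+T.apply(s["eef_pos"]-bar),T*R0))
E
```

```text
16.55 [ 54.5  20.3 -46.5 105.4  16.7  61.4 -80.5] [ 498.68 -174.73  268.96] [ 1.7997e+02 -3.0000e-02  7.8500e+00] F clamp 1.7 1.31 3.79 T [0.47 0.26 0.02] 8.996778109536953 14.995809942483902
[ 498.6768853  -174.73196606   98.96105408] [485.2508853  -77.65316606  96.        ]
7 [ 499. -174.  111.] [-3.15  0.   -0.  ] [ 0.     -0.0104 -0.0117]
14 [ 498. -171.  123.] [-6.3  0.  -0. ] [ 0.     -0.0223 -0.0226]
21 [ 498. -167.  134.] [-9.45  0.   -0.  ] [ 0.     -0.0355 -0.0326]
28 [ 497. -162.  145.] [-1.26e+01  0.00e+00 -1.00e-02] [ 0.     -0.0499 -0.0416]
35 [ 496. -155.  155.] [-1.575e+01  1.000e-02 -1.000e-02] [ 0.     -0.0655 -0.0493]
42 [ 495. -148.  164.] [-1.89e+01  1.00e-02 -1.00e-02] [-0.     -0.0822 -0.0557]
49 [ 494. -139.  172.] [-2.205e+01  1.000e-02 -1.000e-02] [-0.     -0.0997 -0.0606]
56 [ 492. -130.  179.] [-2.52e+01  1.00e-02 -1.00e-02] [-0.     -0.118  -0.0638]
63 [ 491. -119.  185.] [-2.835e+01  1.000e-02 -1.000e-02] [-0.     -0.1368 -0.0654]
70 [ 489. -108.  189.] [-3.15e+01  1.00e-02 -2.00e-02] [-0.     -0.1561 -0.0652]
77 [488. -97. 192.] [-3.465e+01  1.000e-02 -2.000e-02] [-0.     -0.1755 -0.0632]
84 [486. -85. 194.] [-3.78e+01  1.00e-02 -2.00e-02] [-0.     -0.1949 -0.0593]
91 [485. -73. 194.] [-4.095e+01  2.000e-02 -2.000e-02] [-1.000e-04 -2.141e-01 -5.350e-02]
98 [483. -61. 193.] [-4.41e+01  2.00e-02 -2.00e-02] [-1.000e-04 -2.329e-01 -4.590e-02]
104 [482. -51. 190.] [-4.68e+01  2.00e-02 -2.00e-02] [-1.000e-04 -2.485e-01 -3.790e-02]
```

Emit:
{"method": "play_rows", "body": {"deltas": [{"turn": [-3.15,0,0],"offset": [0,-0.0104,-0.0117],"hand": 0.95},{"turn": [-6.3,0,0],"offset": [0,-0.0223,-0.0226],"hand": 0.95},{"turn": [-9.45,0,0],"offset": [0,-0.0355,-0.0326],"hand": 0.95},{"turn": [-12.6,0,0],"offset": [0,-0.0499,-0.0416],"hand": 0.95},{"turn": [-12.6,0,0],"offset": [0,-0.0499,-0.0416],"hand": 0.95}], "force": 20}}

```text
clock: 17.18
eef_pos: [491.7, -125.4, 310.9]
ee_rot: [167.2, -0.0, 7.9]
ft_force: [0.5, -3.3, -0.4]
gripper_width: 9.3
finger_force: 20.0
```

```bash
python3 st.py; python3 - <<'E'
from plant import arm
from h import *
s=arm.observe()
R0=R.from_euler('xyz',s["ee_rot"],degrees=True)
bar=s["eef_pos"]+R0.apply([0,0,170]);hin=np.array([485.25,-77.65,96])
v=bar-hin;print(bar,np.hypot(v@XC,v[2]),np.degrees(np.arctan2(v[2],-v@XC)))
for th in (7,14,21,28,35,42,49,56,63,70,75):
    S=R.from_rotvec(YC*th,degrees=True);T=R.from_rotvec(YC*th*.45,degrees=True)
    nb=hin+S.apply(bar-hin)
    print(th,*delta(s,nb+T.apply(s["eef_pos"]-bar),T*R0))
E
```

```text
17.175 [ 48.1  12.4 -47.1 108.1  24.4  63.3 -91.3] [ 491.68 -125.45  310.91] [ 1.6718e+02 -3.0000e-02  7.8900e+00] F clamp -3.33 -0.07 -0.44 T [-0.46 -0.17  0.05] 9.277986867148636 19.979567527770996
[ 496.93346047 -162.79111608  145.1423785 ] 98.99950337443627 29.761460357511965
7 [-3.15 -0.   -0.  ] [ 0.     -0.0136 -0.0111]
14 [-6.3 -0.  -0. ] [ 0.     -0.0284 -0.021 ]
21 [-9.45 -0.   -0.  ] [ 0.     -0.0445 -0.0297]
28 [-1.26e+01 -0.00e+00 -1.00e-02] [ 0.     -0.0617 -0.037 ]
35 [-1.575e+01 -0.000e+00 -1.000e-02] [ 0.     -0.0798 -0.0427]
42 [-1.89e+01 -0.00e+00 -1.00e-02] [ 0.     -0.0987 -0.0468]
49 [-2.205e+01 -1.000e-02 -1.000e-02] [ 1.000e-04 -1.182e-01 -4.910e-02]
56 [-2.52e+01 -1.00e-02 -1.00e-02] [ 1.000e-04 -1.381e-01 -4.960e-02]
63 [-2.835e+01 -1.000e-02 -1.000e-02] [ 1.000e-04 -1.581e-01 -4.820e-02]
70 [-3.15e+01 -1.00e-02 -2.00e-02] [ 1.000e-04 -1.783e-01 -4.490e-02]
75 [-3.375e+01 -1.000e-02 -2.000e-02] [ 1.000e-04 -1.925e-01 -4.140e-02]
```

Forces are low and the radius is about 98–99 mm, as it should be. I'll carry on.

Emit:
{"method": "play_rows", "body": {"deltas": [{"turn": [-3.15,0,0],"offset": [0,-0.0136,-0.0111],"hand": 0.95},{"turn": [-6.3,0,0],"offset": [0,-0.0284,-0.021],"hand": 0.95},{"turn": [-9.45,0,0],"offset": [0,-0.0445,-0.0297],"hand": 0.95},{"turn": [-12.6,0,0],"offset": [0,-0.0617,-0.037],"hand": 0.95},{"turn": [-15.75,0,0],"offset": [0,-0.0798,-0.0427],"hand": 0.95},{"turn": [-18.9,0,0],"offset": [0,-0.0987,-0.0468],"hand": 0.95},{"turn": [-22.05,0,0],"offset": [0,-0.1182,-0.0491],"hand": 0.95},{"turn": [-22.05,0,0],"offset": [0,-0.1182,-0.0491],"hand": 0.95},{"turn": [-22.05,0,0],"offset": [0,-0.1182,-0.0491],"hand": 0.95}]}}

```text
clock: 18.3
eef_pos: [474.8, -2.4, 334.2]
ee_rot: [145.0, -0.0, 7.6]
ft_force: [-6.4, -6.1, 17.9]
gripper_width: 9.2
finger_force: 20.0
```

```bash
python3 st.py; python3 - <<'E'
from plant import arm
from h import *
s=arm.observe()
R0=R.from_euler('xyz',s["ee_rot"],degrees=True)
bar=s["eef_pos"]+R0.apply([0,0,170]);hin=np.array([485.25,-77.65,96])
v=bar-hin;print(bar,np.hypot(v@XC,v[2]),np.degrees(np.arctan2(v[2],-v@XC)))
for th in (5,10,15,20,23,25,27):
    S=R.from_rotvec(YC*th,degrees=True);T=R.from_rotvec(YC*th*.45,degrees=True)
    nb=hin+S.apply(bar-hin)
    print(th,*delta(s,nb+T.apply(s["eef_pos"]-bar),T*R0))
E
```

```text
18.3 [  31.5   10.   -51.6  111.2   43.3   76.5 -118.5] [474.8   -2.4  334.16] [ 1.4497e+02 -2.0000e-02  7.6500e+00] F clamp -5.19 7.16 17.88 T [-2.99  0.94 -0.87] 9.173877835886286 20.02125844359398
[487.83105259 -99.09396872 194.94800909] 101.27732077499593 77.68792544443042
5 [-2.25  0.01  0.  ] [-0.0001 -0.0129 -0.0061]
10 [-4.5   0.02  0.01] [-0.0001 -0.0264 -0.0114]
15 [-6.75  0.02  0.01] [-0.0002 -0.0403 -0.0158]
20 [-9.    0.03  0.02] [-0.0002 -0.0546 -0.0192]
23 [-10.35   0.04   0.02] [-0.0003 -0.0633 -0.0209]
25 [-11.25   0.04   0.02] [-0.0003 -0.0692 -0.0218]
27 [-12.15   0.04   0.02] [-0.0003 -0.0751 -0.0225]
```

The reading on the wrist fits a pure push through the bar: the commanded arc runs about 3 mm too small here. I'll relieve that first.

Emit:
{"method": "play_rows", "body": {"deltas": [{"turn": [0,0,0],"offset": [0,0.001,-0.0015],"hand": 0.95},{"turn": [0,0,0],"offset": [0,0.002,-0.003],"hand": 0.95},{"turn": [0,0,0],"offset": [0,0.002,-0.003],"hand": 0.95}]}}

```text
clock: 18.68
eef_pos: [474.4, -1.0, 335.6]
ee_rot: [145.3, 0.0, 7.8]
ft_force: [-1.3, -3.2, 0.8]
gripper_width: 9.5
finger_force: 20.0
```

```bash
python3 st.py; python3 - <<'E'
from plant import arm
from h import *
s=arm.observe()
R0=R.from_euler('xyz',s["ee_rot"],degrees=True)
bar=s["eef_pos"]+R0.apply([0,0,170]);hin=np.array([485.25,-77.65,98])
v=bar-hin;print(bar,np.hypot(v@XC,v[2]),np.degrees(np.arctan2(v[2],-v@XC)))
for th in (5,10,15,20,23,25,27):
    S=R.from_rotvec(YC*th,degrees=True);T=R.from_rotvec(YC*th*.6,degrees=True)
    nb=hin+S.apply(bar-hin)
    print(th,*delta(s,nb+T.apply(s["eef_pos"]-bar),T*R0))
E
```

```text
18.675 [  31.6    9.8  -51.7  111.2   42.8   76.5 -118.1] [474.41  -1.03 335.57] [1.4532e+02 4.0000e-02 7.7900e+00] F clamp -3.01 1.72 0.82 T [-0.09  0.36 -0.21] 9.45851934530162 20.012657940387726
[487.43064627 -96.88612646 195.77789056] 99.67494842133064 78.80365859835834
5 [-3.  0.  0.] [-0.     -0.0152 -0.0057]
10 [-6.    0.    0.01] [-0.     -0.0309 -0.0104]
15 [-9.    0.01  0.01] [-0.0001 -0.047  -0.0141]
20 [-1.2e+01  1.0e-02  2.0e-02] [-0.0001 -0.0634 -0.0166]
23 [-1.38e+01  1.00e-02  2.00e-02] [-0.0001 -0.0734 -0.0175]
25 [-1.5e+01  1.0e-02  2.0e-02] [-0.0001 -0.08   -0.0179]
27 [-1.62e+01  1.00e-02  2.00e-02] [-0.0001 -0.0867 -0.0182]
```

Emit:
{"method": "play_rows", "body": {"deltas": [{"turn": [-3,0,0],"offset": [0,-0.0152,-0.0057],"hand": 0.95},{"turn": [-6,0,0],"offset": [0,-0.0309,-0.0104],"hand": 0.95},{"turn": [-9,0,0],"offset": [0,-0.047,-0.0141],"hand": 0.95},{"turn": [-9,0,0],"offset": [0,-0.047,-0.0141],"hand": 0.95},{"turn": [-9,0,0],"offset": [0,-0.047,-0.0141],"hand": 0.95}]}}

```text
clock: 19.3
eef_pos: [467.9, 46.0, 320.8]
ee_rot: [136.3, 0.1, 7.8]
ft_force: [-5.7, 0.0, 7.6]
gripper_width: 9.4
finger_force: 20.0
```

```bash
python3 st.py; python3 - <<'E'
from plant import arm
from h import *
s=arm.observe()
R0=R.from_euler('xyz',s["ee_rot"],degrees=True)
bar=s["eef_pos"]+R0.apply([0,0,170]);hin=np.array([485.25,-77.65,98])
v=bar-hin;print(bar,np.hypot(v@XC,v[2]),np.degrees(np.arctan2(v[2],-v@XC)))
for th in (4,8,10,12):
    S=R.from_rotvec(YC*th,degrees=True);T=R.from_rotvec(YC*th*.6,degrees=True)
    nb=hin+S.apply(bar-hin)
    print(th,*delta(s,nb+T.apply(s["eef_pos"]-bar),T*R0))
E
```

```text
19.3 [  23.1   14.5  -52.7  111.7   51.2   85.3 -129.6] [467.89  45.98 320.83] [1.3627e+02 6.0000e-02 7.8300e+00] F clamp 0.79 5.68 7.55 T [-0.36  0.83 -0.81] 9.3837267638493 20.00569224357605
[483.79018608 -70.45489529 197.99455566] 100.26266956307236 94.19106594619574
4 [-2.4 -0.   0. ] [-0.     -0.0127 -0.0041]
8 [-4.8  -0.    0.01] [-0.     -0.0256 -0.0075]
10 [-6.   -0.    0.01] [-0.     -0.0322 -0.009 ]
12 [-7.2  -0.    0.01] [-0.     -0.0388 -0.0102]
```

Emit:
{"method": "play_rows", "body": {"deltas": [{"turn": [-2.4,0,0],"offset": [0,-0.0117,-0.0051],"hand": 0.95},{"turn": [-4.8,0,0],"offset": [0,-0.0246,-0.0085],"hand": 0.95},{"turn": [-4.8,0,0],"offset": [0,-0.0246,-0.0085],"hand": 0.95},{"turn": [-4.8,0,0],"offset": [0,-0.0246,-0.0085],"hand": 0.95}]}}

```text
clock: 19.8
eef_pos: [464.8, 68.9, 309.4]
ee_rot: [131.6, 0.1, 7.8]
ft_force: [-4.2, -1.7, -2.5]
gripper_width: 9.2
finger_force: 20.0
```

```bash
python3 st.py; python3 - <<'E'
from plant import arm
from h import *
s=arm.observe()
R0=R.from_euler('xyz',s["ee_rot"],degrees=True)
bar=s["eef_pos"]+R0.apply([0,0,170]);hin=np.array([485.25,-77.65,98])
v=bar-hin;print(bar,np.hypot(v@XC,v[2]),np.degrees(np.arctan2(v[2],-v@XC)))
for th in (2,3,4):
    S=R.from_rotvec(YC*th,degrees=True);T=R.from_rotvec(YC*th*.6,degrees=True)
    nb=hin+S.apply(bar-hin)
    print(th,*delta(s,nb+T.apply(s["eef_pos"]-bar),T*R0))
E
```

```text
19.8 [  18.2   17.9  -52.4  111.7   54.9   90.4 -135. ] [464.77  68.88 309.44] [1.3163e+02 7.0000e-02 7.8200e+00] F clamp -1.12 4.4 -2.46 T [ 1.36  0.72 -0.61] 9.240444989310348 20.00456213951111
[481.92924738 -57.03383741 196.5132747 ] 100.70117935051346 101.9653116300027
2 [-1.2 -0.   0. ] [-0.     -0.0064 -0.002 ]
3 [-1.8 -0.   0. ] [-0.     -0.0097 -0.0029]
4 [-2.4 -0.   0. ] [-0.     -0.0129 -0.0038]
```

Emit:
{"method": "play_rows", "body": {"deltas": [{"turn": [0,0,0],"offset": [0,0,0],"hand": 0.8},{"turn": [0,0,0],"offset": [0,0,0],"hand": 0.6},{"turn": [0,0,0],"offset": [0,0,0],"hand": 0.5},{"turn": [0,0,0],"offset": [0,0,0],"hand": 0.5},{"turn": [0,0,0],"offset": [0,0,-0.015],"hand": 0.5},{"turn": [0,0,0],"offset": [0,0,-0.04],"hand": 0.5},{"turn": [0,0,0],"offset": [0,0,-0.08],"hand": 0.5},{"turn": [0,0,0],"offset": [0,0,-0.1],"hand": 0.5},{"turn": [0,0,0],"offset": [0,0,-0.1],"hand": 0.5},{"turn": [0,0,0],"offset": [0,0,-0.1],"hand": 0.5}]}}

```text
clock: 21.05
eef_pos: [454.8, 142.3, 375.2]
ee_rot: [131.5, 0.1, 7.8]
ft_force: [-0.8, 0.1, 0.3]
gripper_width: 43.5
finger_force: 0.0
```

```bash
python3 st.py; python3 - <<'E'
from plant import arm
from h import *
# predicted far ball (y=-75) at strap angle 1.85 / 1.57 / 0
m=np.array([546,-168,96.])+98*XC
a=arm.capture("side");b=arm.capture("top")
for th in (1.85,1.65,1.4):
  p=m-98*np.cos(th)*XC+[0,0,98*np.sin(th)]
  P=[p-75*YC,p+75*YC]
  for n,c in(("s",a),("t",b)): 
    q=proj(c,P).round();print(th,n,q.tolist(),[c["color"][int(v)-1:int(v)+2,int(u)-1:int(u)+2].mean().round() for u,v in q])
# dark blobs near the prediction
for n,c in(("s",a),("t",b)):
  p=m-98*np.cos(1.85)*XC+[0,0,98*np.sin(1.85)]
  for P in (p-75*YC,p+75*YC):
    u,v=proj(c,P)[0].astype(int);g=c["color"][v-12:v+13,u-12:u+13].max(2)
    k,l,st,ce=cv2.connectedComponentsWithStats((g<45).astype(np.uint8))
    print(n,(u,v),[(st[i,4],(ce[i]+[u-12,v-12]).round(1).tolist()) for i in range(1,k) if st[i,4]>8])
E
```

```text
21.05 [  12.5   16.8  -55.6  104.5   50.6  100.5 -134.6] [454.84 142.29 375.23] [1.3148e+02 5.0000e-02 7.7800e+00] F clamp 0.25 0.81 0.25 T [ 0.88  0.19 -0.01] 43.5425181400577 0.0
1.85 s [[343.0, 166.0], [293.0, 184.0]] [np.float64(89.0), np.float64(54.0)]
1.85 t [[318.0, 156.0], [334.0, 190.0]] [np.float64(159.0), np.float64(168.0)]
1.65 s [[346.0, 169.0], [296.0, 187.0]] [np.float64(70.0), np.float64(54.0)]
1.65 t [[324.0, 153.0], [340.0, 188.0]] [np.float64(164.0), np.float64(164.0)]
1.4 s [[351.0, 175.0], [300.0, 193.0]] [np.float64(137.0), np.float64(108.0)]
1.4 t [[331.0, 152.0], [348.0, 186.0]] [np.float64(174.0), np.float64(87.0)]
s (np.int64(342), np.int64(166)) []
s (np.int64(292), np.int64(183)) [(np.int32(10), [294.1, 186.7])]
t (np.int64(317), np.int64(155)) []
t (np.int64(334), np.int64(190)) []
```

Emit:
{"method": "play_rows", "body": {"deltas": [{"turn": [0,0,0],"offset": [0,0.037,-0.033],"hand": 0.5},{"turn": [0,0,0],"offset": [0,0.075,-0.066],"hand": 0.5},{"turn": [0,0,0],"offset": [-0.04,0.112,-0.099],"hand": 0.5},{"turn": [0,0,0],"offset": [-0.08,0.112,-0.099],"hand": 0.5},{"turn": [0,0,0],"offset": [-0.08,0.08,-0.14],"hand": 0.5},{"turn": [0,0,0],"offset": [-0.08,0.05,-0.17],"hand": 0.5},{"turn": [0,0,0],"offset": [-0.08,0.05,-0.17],"hand": 0.5}]}}

```text
clock: 22.02
eef_pos: [362.4, 227.0, 525.2]
ee_rot: [131.6, 0.1, 8.0]
ft_force: [0.2, -0.5, 0.5]
gripper_width: 43.4
finger_force: 0.0
```

```bash
python3 st.py; python3 - <<'E'
from plant import arm
from h import *
m=np.array([546,-168,96.])+98*XC
c=arm.capture("top");a=arm.capture("side")
def ball(th,y): return m-98*np.cos(th)*XC+[0,0,98*np.sin(th)]+y*YC
for n,c in(("s",a),("t",c)):
  for th in (0,.9,1.4,1.65,1.85):
    print(n,th,proj(c,[ball(th,-75),ball(th,75)]).round().tolist())
  g=c["color"].max(2)
  q=proj(c,[ball(1.75,-75),ball(1.75,75)]).astype(int)
  for u,v in q:
    w=g[v-16:v+17,u-16:u+17]
    k,l,st,ce=cv2.connectedComponentsWithStats((w<65).astype(np.uint8))
    print(n,(u,v),[(int(st[i,4]),(ce[i]+[u-16,v-16]).round(1).tolist()) for i in range(1,k) if 8<st[i,4]<150])
# red/yellow bystanders vs start
import cv2
for n,c,f in(("side",a,"pics/side0.png"),):
  o=cv2.imread(f)
  for lo,hi in (((20,150,120),(35,255,255)),((0,120,120),(8,255,255))):
    for im in (o,c["color"]):
      mk=cv2.inRange(cv2.cvtColor(im,cv2.COLOR_BGR2HSV),lo,hi)[180:230,295:385];print(cv2.moments(mk,True)["m00"],np.argwhere(mk).mean(0))
# nut tip now
np.save("/tmp/x.npy",a["color"])
E
```

```text
22.025 [  11.6    6.8  -66.1   94.7   41.2  117.3 -130.5] [362.44 227.01 525.22] [1.3157e+02 1.3000e-01 8.0300e+00] F clamp -0.53 -0.13 0.52 T [0.9 0.1 0. ] 43.39326065396421 0.0
s 0 [[365.0, 220.0], [315.0, 240.0]]
s 0.9 [[359.0, 190.0], [308.0, 209.0]]
s 1.4 [[351.0, 175.0], [300.0, 193.0]]
s 1.65 [[346.0, 169.0], [296.0, 187.0]]
s 1.85 [[343.0, 166.0], [293.0, 184.0]]
s (np.int64(344), np.int64(167)) [(11, [344.9, 168.0]), (44, [337.1, 182.2])]
s (np.int64(294), np.int64(185)) [(60, [290.6, 184.3]), (18, [306.9, 198.7])]
t 0 [[353.0, 165.0], [370.0, 198.0]]
t 0.9 [[343.0, 152.0], [361.0, 186.0]]
t 1.4 [[331.0, 152.0], [348.0, 186.0]]
t 1.65 [[324.0, 153.0], [340.0, 188.0]]
t 1.85 [[318.0, 156.0], [334.0, 190.0]]
t (np.int64(320), np.int64(154)) []
t (np.int64(337), np.int64(188)) []
0.0 [nan nan]
0.0 [nan nan]
19.0 [34.89473684 65.68421053]
20.0 [34.8  67.75]<stdin>:21: RuntimeWarning: Mean of empty slice.
  ret = um.true_divide(
```

The ball positions in the side view match a strap angle of roughly 1.7–1.85. It was also released past upright at about 1.78, so it should be resting on its stop. Handing in.

```bash
python3 -c "
from plant import arm
print(arm.sign_off())"
```

```text
the job is handed in; nothing more can be done
None
```

I've handed the job in without a verdict coming back: the bolt came free after about 100° of backing off (about 3.9 mm of nut rise), I swung it out to about 0.9 rad, and tipped the strap back past upright; I didn't re-measure the pipe at the end.

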